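# Dispense one metal disc and slide it to the parking bay

## Task

Press the plunger of the disc dispenser all the way down once, so that one metal disc slides out onto the bench, and let the plunger come back up. Then push that disc over the bench with the fingertips until it lies, flat and at rest, wholly on the grey floor of the parking bay between its two rails. Grasp nothing: do not lift or tip the disc, dispense only the one, and leave the rest where it stands.

Things in the scene. Friction and masses are not known exactly. Their poses are not given: they have to be found in the camera images.
- dispenser: Fixed grey dispenser, 111 mm long (own x), 60 wide. Origin: on the bench under the disc stack. Front (-x, disc outlet) faces the robot, turned up to 0.25 rad. Magazine x -19 to +19 mm, 40 high, open top; plunger housing behind it to x +92, 40 high. A press pushes the lowest disc over the bench to about 70 mm (or a little more) in front of the origin; on the plunger's return the stack drops by one.
- plunger_top (a point): Centre of the top of the plunger's round black cap (32 mm across), 55 mm behind the dispenser's origin and 74 mm above the bench when up. Moves down with the plunger, vertically.
- plunger (a joint): Plunger travel in m: 0 up, 0.020 fully down at a hard stop. A spring returns it. It takes about 4 N to start and 10 to 13 N to bring fully down. The pusher inside moves 3.5 mm for each mm of the plunger, so press at moderate speed (about 0.05 m/s).
- disc_0: The lowest disc of the stack, the one that is dispensed: plain metal, 28 mm across, 10 mm high, about 16 g. Origin at the centre of its underside; z up. It lies directly on the bench, in the magazine at the start.
- disc_1: The second disc of the stack counted from below, the same as disc_0. Stays in the magazine (it sinks by 10 mm after the press).
- disc_2: The top disc of the stack counted from below, the same as disc_0. Stays in the magazine (it sinks by 10 mm after the press).
- bay: Parking bay fixed to the bench left or right of the dispenser: thin grey floor plate, flush (nothing to climb), 100 mm in its x by 76 in its y, with two aluminium rails 8 mm high, 8 thick, 76 long outside its +x and -x edges (100 mm clear between). Open at both y ends, one facing the dispenser; turned up to 0.2 rad. Origin: centre of the floor, bench height.
- study_model: Pale blue plaster jaw model, 84 x 75 x 39 mm, loose, on the side of the dispenser away from the bay. Origin at the centre of its underside. To be left alone.
- dropper_bottle: Glass dropper flask, 35 mm across, 89 mm high, loose, behind the work on the right. Origin at the centre of its underside. To be left alone.
- die_block: Beige stone block, 51 x 56 x 27 mm, loose, behind the work on the left. Origin at the centre of its underside. To be left alone.

How it is judged:
By the outcome, as a careful person would: the job done as asked, in the order asked, and still so for the second after the job is handed in, with the robot touching nothing.
It also fails if it takes over 48 s, if anything falls off the work surface, if the arm or the gripper's body presses on something with over 40 N, if the wrist force passes 120 N, or if a joint passes its speed limit or range.

## Robot

A 6-joint arm with a two-finger parallel gripper is mounted at the origin on a cart in front of the work surface, level with it; the furniture and walls round the work are solid. World frame = base frame: x ahead of the robot, y to its left, z up, the work surface at z = 0. Lengths are in m, angles in rad, forces in N, time in s.
With the tool pointing down it reaches from about 0.375 to 0.9 m from the base axis. Payload 3.1 kg.
Tool frame: the origin (TCP) lies at the very end of the fingers, on their centre line; the grasp point (between the pads) lies 19 mm behind it; z points along the fingers, y is the line along which they close (so a half turn about z gives the same grasp; the last joint's range is limited). The gripper opens to 87 mm and grips with 3 to 60 N. Pads are 19 mm wide; open, the fingers measure 117 mm over their backs; the gripper's body (75 mm by 190 mm) begins 51 mm behind the grasp point.
Start: joints at [-1.29, 0.527, 1.433, -0, 1.181, -0.178], TCP at [0.277, -0.56, 0.223] pointing down, gripper open.
Joint ranges: [-3.08, 3.08], [-0.75, 2.2], [0.22, 2.44], [-1.43, 4.57], [0, 2.65], [-2.85, 2.85]. Speed limits (rad/s): [2.79, 2.79, 3.14, 3.14, 3.14, 3.14].

## Interface

Orientations are given as a unit quaternion [x, y, z, w].
In Python, from rig import robot gives the robot as it stands. The module is installed in compiled form; this text tells all that it offers.
- The arm moves only by the tool servo_tool, never from a script. Its argument "rows" is one flat list of numbers, 5 for each row, row after row: the closure, from -1 (fully open) to 1 (shut), so that 0 is half open, then the shift along the tool's x, y, z in m, then the turn about the tool's z in degrees. A call has 1 to 5 rows; each row shifts and turns the commanded pose from where the row before left it, along the tool's axes as they then stand; what a row does not reach is not made up. A row lasts 1/12 s, in which the tool goes at most 41.7 mm and 7.16 degrees, less where a joint would pass 70% of its speed; a pose out of reach is approached as far as the arm can. A call with a gripper value outside its range is refused whole. The fingers move at their own pace and stop on an object; "newtons" is the grip in N (left out, the last holds). Time passes only in rows, so rows that do not move let the fingers close. It gives the time, the measured TCP pose, the force, the opening and the grip force at its end, in the units of the state.
- robot.get_obs(): the state, without advancing time (a new reading comes with each control period).
- robot.camera(name): name is "scene" or "side" or "wrist"; returns a dict with "pixels" (480x640x3 uint8, red, green, blue), "intrinsics" (3x3 intrinsics, pixels), "rvec" (rotation vector, rad) and "tvec" (3), from world to camera coordinates, as OpenCV has them; the wrist camera has in their place "mount" (4x4, takes a point from camera to tool coordinates, whose origin is the TCP and whose axes are the flange's). Camera axes: x right, y down, z forward; pixel columns grow to the right and rows downward; lengths in m; the calibration is good to about 2 mm. A picture is of the moment at which its call begins: read the wrist's pose just before it. There is no depth.
- robot.hand_in(): hands the job in; it is judged then, once.
Trained networks look in a picture, given as the dict that the camera call returned (one of the last four; its "shot" number tells which), for a name from the list of things; names that differ only in an ending like _2 or _b are one class to them, and where a whole thing is asked for, a point or a joint stands for the part that bears it (a point fixed in the world has none). Each returns a list of dicts, best first, with "score" (0 to 1); they miss things now and then, are a little off and sometimes report something else, mostly with a low value. They report only what shows in the picture. A call takes as long as a camera call.
- robot.spot_in(picture, query): "at" ([x, y, z] in m, in world coordinates, good to about 4 mm: the middle of the surface that is visible of it).
- robot.outline_of(picture, query): "region" (480x640 bool, what is visible of it).
- robot.place_of(picture, query): "at" ([x, y, z] in m, in world coordinates, good to about 4 mm: a listed point, or the origin of a listed thing).
The state is a dict: "time": time; "q": joint angles; "joint_velocities": joint speeds; "joint_torque": joint torques, N m; "position": TCP position; "tool_rot": TCP orientation; "ft_force": force on the tool from outside, world axes, zero at the start; "moment": the same for the moment, N m; "grip_width": finger opening in m; "grip_force": force on a finger pad.
Only numpy, scipy, OpenCV 4.12 (cv2) and the standard library are available. Lean on these libraries where they do the work, as an engineer would, in place of code of your own. Each camera call takes 0.05 s, during which the arm holds its last target. There are 200 camera calls.

## Working session

There is one attempt and no reset: what is moved stays moved. The work goes in short steps, Python scripts to look and compute and a tool call to move; the robot and the scene stay as the last step left them, time stands still between calls to the robot, and variables do not carry over. Pictures are saved under pics/ and viewed, at most 10 in all, crops included, and the job is handed in when it is done.

Besides the shell and the picture viewer there is one more tool, called after "Call:" as name(argument=value, ...) on one line, values as JSON. servo_tool: Moves the arm, as the interface text tells. Its arguments: {"type":"object","properties":{"rows":{"type":"array","items":{"type":"number"}},"newtons":{"type":"number"}},"required":["rows"]}

```bash
mkdir -p pics
cat > h.py <<'E'
from rig import robot
import numpy as np, cv2
from scipy.spatial.transform import Rotation as R
def proj(p,P):
    return cv2.projectPoints(np.array(P,float).reshape(-1,1,3),np.array(p['rvec'],float),np.array(p['tvec'],float),np.array(p['intrinsics'],float),None)[0].reshape(-1,2)
def back(p,uv,z=0.):
    K=np.array(p['intrinsics'],float);Rm=cv2.Rodrigues(np.array(p['rvec'],float))[0];t=np.array(p['tvec'],float).ravel()
    uv=np.array(uv,float).reshape(-1,2)
    d=np.c_[uv,np.ones(len(uv))]@np.linalg.inv(K).T@Rm; c=-Rm.T@t
    return c+d*((z-c[2])/d[:,2])[:,None]
def save(p,n): cv2.imwrite(f'pics/{n}.png',p['pixels'][:,:,::-1])
E
python3 - <<'E'
from h import *
o=robot.get_obs();print(o['time'],o['position'],o['tool_rot'],o['ft_force'],R.from_quat(o['tool_rot']).as_matrix().round(3))
for c in ['scene','side']:
    p=robot.camera(c);save(p,c+'0')
    for n in ['dispenser','plunger_top','disc_0','disc_2','bay','study_model','dropper_bottle','die_block']:
        print(c,n,[(np.round(a['at'],4).tolist(),round(a['score'],2)) for a in robot.place_of(p,n)[:3]])
E
```

```text
0.0 [ 0.276613   -0.55963791  0.2215753 ] [ 9.73802852e-01  2.27391352e-01 -5.37827370e-05 -1.08385271e-03] [-0.01392259  0.90683733  0.38164388] [[ 0.897  0.443 -0.001]
 [ 0.443 -0.897  0.002]
 [ 0.    -0.002 -1.   ]]
scene dispenser [([0.5855, 0.0615, -0.0008], 0.56)]
scene plunger_top [([0.6377, 0.063, 0.0748], 0.59)]
scene disc_0 [([0.5813, 0.0602, 0.0183], 0.48)]
scene disc_2 [([0.5813, 0.0602, 0.0183], 0.48)]
scene bay [([0.5322, -0.2433, 0.0016], 0.89)]
scene study_model [([0.4982, 0.2608, 0.0002], 0.8)]
scene dropper_bottle [([0.6916, -0.2134, -0.0008], 0.91)]
scene die_block [([0.6871, 0.2621, -0.0006], 0.84)]
side dispenser [([0.5803, 0.0617, 0.0029], 0.95)]
side plunger_top [([0.6385, 0.0674, 0.0701], 0.5)]
side disc_0 [([0.5813, 0.0595, 0.0186], 0.48)]
side disc_2 [([0.5813, 0.0595, 0.0186], 0.48)]
side bay [([0.5328, -0.2409, -0.0034], 0.69)]
side study_model [([0.6906, -0.2123, -0.0012], 0.26)]
side dropper_bottle [([0.6907, -0.2119, -0.0021], 0.58), ([0.6402, 0.0667, 0.0732], 0.46)]
side die_block [([0.6896, 0.2575, 0.0004], 0.71)]
```

View pics/scene0.png

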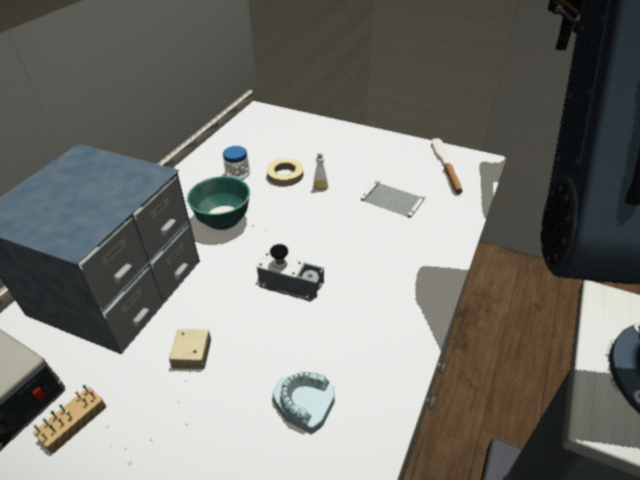

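View pics/side0.png

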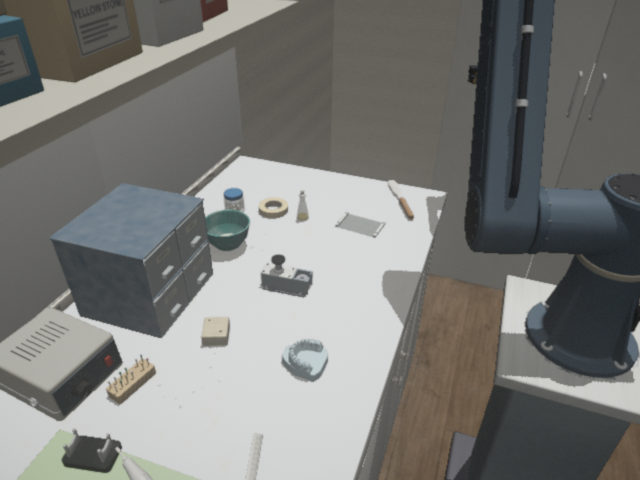

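The scene view shows the dispenser near (290,275), with its plunger cap at (280,252), and the bay at (393,198). The side view shows the dispenser at (287,277) and the bay at (360,225). Both agree with what the networks report, and the bay is on the robot's right. I'll move over the work, turn the tool to yaw 90°, and look with the wrist camera.

Call:
servo_tool(rows=[1, 0.031, -0.024, 0, 0, 1, 0.031, -0.024, 0, 0, 1, 0.031, -0.024, 0, 0, 1, 0.031, -0.024, 0, 0, 1, 0.031, -0.024, 0, 0])

```text
time: 1.32
position: [0.3631, -0.3826, 0.2226]
tool_rot: [0.974, 0.227, 0.0, 0.0]
ft_force: [0.9, 0.3, -0.1]
grip_width: 0.0613
grip_force: 0.0
```

Call:
servo_tool(rows=[1, 0.031, -0.024, 0, 0, 1, 0.031, -0.024, 0, 0, 1, 0.031, -0.024, 0, 0, 1, 0.031, -0.024, 0, 0, 1, 0.031, -0.024, 0, 0])

```text
time: 1.73
position: [0.4491, -0.2062, 0.2228]
tool_rot: [0.974, 0.227, 0.0, 0.0]
ft_force: [0.7, -0.9, 0.9]
grip_width: 0.0279
grip_force: 0.0
```

Call:
servo_tool(rows=[1, 0.031, -0.024, 0, 0, 1, 0.031, -0.024, 0, 0, 1, 0.031, -0.024, 0, 0, 1, 0, 0, 0, -7.1, 1, 0, 0, 0, -7.1])

```text
time: 2.15
position: [0.5008, -0.0995, 0.2227]
tool_rot: [0.936, 0.351, 0.0, 0.0]
ft_force: [-0.3, 0.5, 0.0]
grip_width: 0.0019
grip_force: 0.0
```

Call:
servo_tool(rows=[1, 0, 0, 0, -7.1, 1, 0, 0, 0, -7.1, 1, 0, 0, 0, -7.1, 1, 0, 0, 0, -7.1, 1, 0, 0, 0, -7.1])

```text
time: 2.57
position: [0.5001, -0.1021, 0.2227]
tool_rot: [0.786, 0.618, 0.0, 0.0]
ft_force: [0.7, 0.2, 0.6]
grip_width: 0.0006
grip_force: 0.0
```

Call:
servo_tool(rows=[1, 0, 0, 0, -7.1, 1, 0, 0, 0, -7.1, 1, 0, 0, 0, 0])

```text
time: 2.82
position: [0.5, -0.1022, 0.2227]
tool_rot: [0.705, 0.709, 0.0, 0.0]
ft_force: [0.8, -0.1, -0.4]
grip_width: 0.0005
grip_force: 0.0
```

```bash
cat >> h.py <<'E'
def wrist():
    o=robot.get_obs();p=robot.camera('wrist')
    T=np.eye(4);T[:3,:3]=R.from_quat(o['tool_rot']).as_matrix();T[:3,3]=o['position']
    W=np.linalg.inv(T@np.array(p['mount']))
    p2=dict(p);p2['rvec']=cv2.Rodrigues(W[:3,:3])[0];p2['tvec']=W[:3,3]
    return o,p,p2
def st():
    o=robot.get_obs();x=R.from_quat(o['tool_rot']).as_matrix()[:,0]
    print('t',round(o['time'],2),'pos',np.round(o['position'],4),'yaw',round(np.degrees(np.arctan2(x[1],x[0])),2),'F',np.round(o['ft_force'],1),'w',round(o['grip_width'],4),'q6',round(o['q'][5],2))
E
python3 - <<'E'
from h import *
st();o,p,p2=wrist();save(p,'w1');print(np.round(p['mount'],3).tolist())
for n in ['dispenser','plunger_top','disc_0','bay']:
    print(n,[(np.round(a['at'],4).tolist(),round(a['score'],2)) for a in robot.place_of(p,n)[:3]])
print(back(p2,[[0,0],[640,0],[640,480],[0,480]]).round(3))
E
```

```text
t 2.82 pos [ 0.5    -0.1022  0.2227] yaw 90.31 F [ 0.8 -0.1 -0.4] w 0.0005 q6 -0.43
[[-0.0, -0.97, -0.241, 0.064], [1.0, -0.001, 0.001, 0.001], [-0.001, -0.241, 0.97, -0.163], [0.0, 0.0, 0.0, 1.0]]
dispenser [([0.5838, 0.063, -0.0007], 0.88)]
plunger_top []
disc_0 [([0.5768, 0.0603, 0.0172], 0.63), ([0.5868, 0.0561, 0.006], 0.45)]
bay []
[[ 0.238  0.067  0.   ]
 [ 0.765  0.07   0.   ]
 [ 0.855 -0.405  0.   ]
 [ 0.154 -0.408  0.   ]]
```

View pics/w1.png

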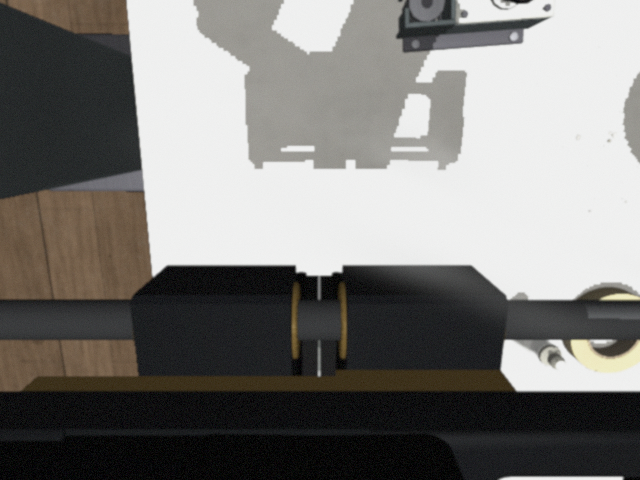

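The wrist view shows the front of the dispenser at the top edge, with the disc stack near (427,8). The gripper hides the bay. I'll move a little closer to the plunger, and take the bay's outline from the fixed cameras.

Call:
servo_tool(rows=[1, 0.02, 0.033, 0, 0, 1, 0.02, 0.033, 0, 0, 1, 0.02, 0.033, 0, 0, 1, 0.02, 0.03, 0, 0, 1, 0, 0, 0, 0])

```text
time: 3.48
position: [0.6344, -0.0185, 0.2226]
tool_rot: [0.705, 0.709, 0.003, 0.002]
ft_force: [0.5, -0.3, -0.2]
grip_width: 0.0005
grip_force: 0.0
```

Run:
```python
from h import *
st();o,p,p2=wrist();save(p,'w2')
for n in ['dispenser','plunger_top','disc_0']:
    print(n,[(np.round(a['at'],4).tolist(),round(a['score'],2)) for a in robot.place_of(p,n)[:3]])
r=robot.outline_of(p,'plunger_top')
if r: 
    ys,xs=np.nonzero(r[0]['region']);print('plunger region',xs.min(),xs.max(),ys.min(),ys.max())
for c in ['scene','side']:
    q=robot.camera(c)
    print(c,[(n,np.round(a['at'],4).tolist(),round(a['score'],2)) for n in ['plunger_top','bay'] for a in robot.place_of(q,n)[:1]])
    for a in robot.outline_of(q,'bay')[:1]:
        ys,xs=np.nonzero(a['region']);W=back(q,np.c_[xs,ys],0.004)[:,:2]*1000
        print(len(xs),cv2.minAreaRect(W.astype(np.float32)))
```

```text
t 3.48 pos [ 0.6344 -0.0185  0.2226] yaw 90.3 F [ 0.5 -0.3 -0.2] w 0.0005 q6 -0.21
dispenser [([0.5838, 0.0649, -0.0006], 0.89)]
plunger_top [([0.6348, 0.0642, 0.0768], 0.96)]
disc_0 [([0.5787, 0.0606, 0.0192], 0.65), ([0.5817, 0.0586, 0.0062], 0.44)]
plunger region 298 340 85 130
scene [('plunger_top', [0.6388, 0.0635, 0.076], 0.62), ('bay', [0.5342, -0.2383, 0.0009], 0.63)]
1325 ((535.4063110351562, -233.42738342285156), (84.60980987548828, 121.09989929199219), 84.17765808105469)
side [('plunger_top', [0.6375, 0.0635, 0.0716], 0.65), ('bay', [0.5261, -0.2422, -0.0023], 0.64)]
791 ((533.5182495117188, -231.52337646484375), (93.07545471191406, 122.18916320800781), 82.74281311035156)
```

View pics/w2.png

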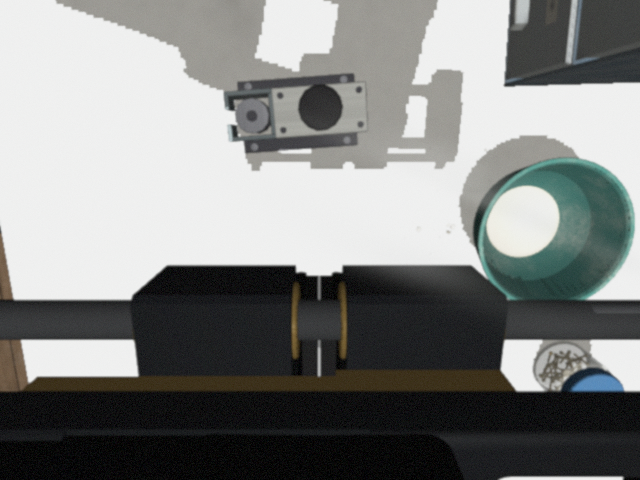

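The wrist view now shows the plunger cap at (320,107) and the stack at (253,115). The bowl around (555,230) and the cabinet corner at (508,83) lie to the right.

Run:
```python
from h import *
o,p,p2=wrist()
r=robot.outline_of(p,'plunger_top')
print('cap',back(p2,[320,107],.074),'stack',back(p2,[253,115],.03))
print('bowl',back(p2,[[480,230],[600,165]],.06),'cab',back(p2,[508,83],.0))
# dispenser top edge direction (housing front/rear edges at z .04)
e=back(p2,[[272,88],[366,82],[366,131],[273,138]],.04);print(e.round(4))
```

```text
cap [[0.63021881 0.05989412 0.074     ]] stack [[0.57628719 0.0560567  0.03      ]]
bowl [[ 0.75689363 -0.03198948  0.06      ]
 [ 0.84347057  0.01891886  0.06      ]] cab [[0.79234604 0.08418416 0.        ]]
[[0.5932 0.0758 0.04  ]
 [0.6658 0.0803 0.04  ]
 [0.6668 0.0437 0.04  ]
 [0.593  0.0381 0.04  ]]
```

Call:
servo_tool(rows=[1, 0.027, 0.0, 0.02, 0, 1, 0.027, 0.0, 0.02, 0, 1, 0.027, 0.0, 0.02, 0, 1, 0, 0, 0.02, 0, 1, 0, 0, 0, 0])

```text
time: 4.65
position: [0.6252, 0.0611, 0.1385]
tool_rot: [0.705, 0.709, -0.003, -0.003]
ft_force: [0.1, -0.2, 0.6]
grip_width: 0.0005
grip_force: 0.0
```

Call:
servo_tool(rows=[1, 0, 0, 0, 0])

```text
time: 4.73
position: [0.6277, 0.0595, 0.1417]
tool_rot: [0.706, 0.709, -0.001, -0.001]
ft_force: [0.5, 0.3, 1.1]
grip_width: 0.0004
grip_force: 0.0
```

Run:
```python
from h import *
st();o,p,p2=wrist();save(p,'w3')
for n in ['dispenser','plunger_top']:
    print(n,[(np.round(a['at'],4).tolist(),round(a['score'],2)) for a in robot.place_of(p,n)[:3]])
for c in ['scene','side']:
    q=robot.camera(c)
    print(c,[(n,np.round(a['at'],4).tolist(),round(a['score'],2)) for n in ['plunger_top','bay'] for a in robot.place_of(q,n)[:1]])
```

```text
t 4.73 pos [0.6277 0.0595 0.1417] yaw 90.23 F [0.5 0.3 1.1] w 0.0004 q6 -0.09
dispenser [([0.585, 0.0636, 0.0007], 0.91)]
plunger_top [([0.6372, 0.0638, 0.073], 0.9)]
scene [('plunger_top', [0.6378, 0.065, 0.0748], 0.63), ('bay', [0.5352, -0.2437, -0.0], 0.8)]
side [('plunger_top', [0.6352, 0.0672, 0.0709], 0.64), ('bay', [0.5312, -0.2413, -0.0032], 0.64)]
```

Call:
servo_tool(rows=[1, 0.005, 0.008, 0.015, 0, 1, 0, 0, 0.015, 0, 1, 0, 0, 0.014, 0, 1, 0, 0, 0.012, 0, 1, 0, 0, 0, 0])

```text
time: 5.6
position: [0.6345, 0.0643, 0.084]
tool_rot: [0.706, 0.708, -0.002, -0.002]
ft_force: [-0.2, -0.1, 0.1]
grip_width: 0.0007
grip_force: 0.0
```

Call:
servo_tool(rows=[1, 0, 0, 0, 0, 1, 0, 0, 0, 0])

```text
time: 5.77
position: [0.637, 0.0642, 0.0871]
tool_rot: [0.706, 0.708, 0.0, 0.0]
ft_force: [0.6, -0.3, -0.6]
grip_width: 0.0002
grip_force: 0.0
```

Call:
servo_tool(rows=[1, 0, 0, 0.008, 0, 1, 0, 0, 0.005, 0, 1, 0, 0, 0.0043, 0, 1, 0, 0, 0.0043, 0, 1, 0, 0, 0.0043, 0])

```text
time: 6.18
position: [0.6372, 0.0642, 0.0621]
tool_rot: [0.706, 0.708, 0.001, 0.001]
ft_force: [-2.0, -0.3, 11.4]
grip_width: 0.0008
grip_force: 5.3
```

Call:
servo_tool(rows=[1, 0, 0, 0.0043, 0, 1, 0, 0, 0.003, 0, 1, 0, 0, 0, 0, 1, 0, 0, 0, 0])

```text
time: 6.52
position: [0.6372, 0.0642, 0.055]
tool_rot: [0.706, 0.708, 0.001, 0.001]
ft_force: [-1.5, -0.9, 8.5]
grip_width: 0.0003
grip_force: 4.7
```

Call:
servo_tool(rows=[1, 0, 0, 0.002, 0, 1, 0, 0, 0.002, 0, 1, 0, 0, 0, 0])

```text
time: 6.77
position: [0.6374, 0.0643, 0.0542]
tool_rot: [0.706, 0.708, 0.001, 0.001]
ft_force: [-6.9, 0.2, 25.1]
grip_width: 0.0005
grip_force: 12.7
```

Call:
servo_tool(rows=[1, 0, 0, -0.006, 0, 1, 0, 0, -0.006, 0, 1, 0, 0, -0.008, 0, 1, 0, 0, -0.015, 0, 1, 0, 0, -0.03, 0])

```text
time: 7.18
position: [0.6334, 0.0644, 0.1116]
tool_rot: [0.706, 0.708, -0.003, -0.003]
ft_force: [0.5, -0.4, -0.3]
grip_width: 0.0002
grip_force: 0.0
```

Call:
servo_tool(rows=[1, -0.025, -0.025, -0.025, 0, 1, -0.03, -0.025, -0.02, 0, 1, -0.03, -0.025, -0.02, 0, 1, -0.03, -0.03, -0.02, 0, 1, 0, 0, 0, 0])

```text
time: 7.6
position: [0.5355, -0.0473, 0.1968]
tool_rot: [0.707, 0.707, -0.001, 0.001]
ft_force: [-1.4, -0.3, 0.2]
grip_width: 0.0004
grip_force: 0.0
```

Call:
servo_tool(rows=[1, 0, 0, 0, 0, 1, 0, 0, 0, 0, 1, 0, 0, 0, 0])

```text
time: 7.85
position: [0.539, -0.0429, 0.1934]
tool_rot: [0.706, 0.709, -0.0, -0.0]
ft_force: [-1.1, -0.7, 0.4]
grip_width: 0.0011
grip_force: 0.0
```

Run:
```python
from h import *
st();o,p,p2=wrist();save(p,'w4')
def f(p,ns): 
    for n in ns: print(p.get('shot'),n,[(np.round(a['at'],4).tolist(),round(a['score'],2)) for a in robot.place_of(p,n)[:3]])
f(p,['disc_0','plunger_top'])
for a in robot.outline_of(p,'disc_0')[:3]:
    ys,xs=np.nonzero(a['region']);c=[(xs.min()+xs.max())/2,(ys.min()+ys.max())/2];print(c,len(xs),back(p2,c,.01))
for c in ['scene','side']:
    q=robot.camera(c); f(q,['disc_0','plunger_top','bay'])
```

```text
t 7.85 pos [ 0.539  -0.0429  0.1934] yaw 90.23 F [-1.1 -0.7  0.4] w 0.0011 q6 -0.29
11 disc_0 [([0.5112, 0.0571, -0.0014], 0.97), ([0.5806, 0.0653, 0.0119], 0.65)]
11 plunger_top [([0.6359, 0.0635, 0.0709], 0.69), ([0.5112, 0.0574, -0.0034], 0.53)]
[np.float64(285.0), np.float64(89.5)] 1096 [[0.5132884  0.05399374 0.01      ]]
12 disc_0 [([0.5826, 0.0591, 0.0131], 0.64)]
12 plunger_top [([0.6367, 0.0623, 0.0761], 0.83)]
12 bay [([0.5343, -0.2381, -0.0032], 0.59)]
13 disc_0 [([0.5134, 0.0569, -0.001], 0.47), ([0.5769, 0.0598, 0.0152], 0.39)]
13 plunger_top [([0.5104, 0.0554, -0.0016], 0.58), ([0.6369, 0.0651, 0.0712], 0.56)]
13 bay [([0.5308, -0.239, -0.0027], 0.82)]
```

View pics/w4.png

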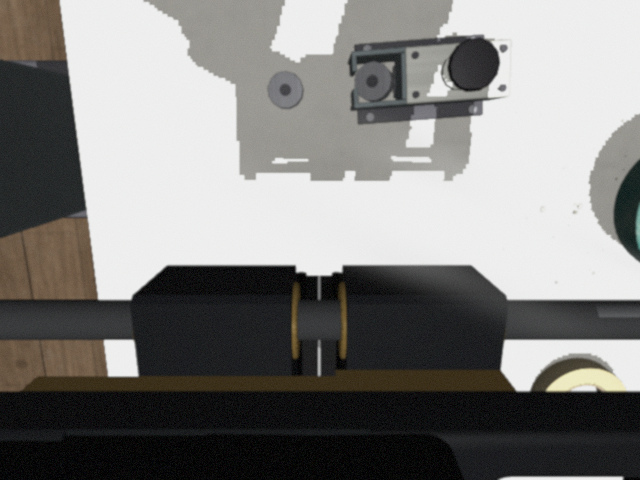

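The wrist view shows the dispensed disc flat at (285,90), one disc visible in the magazine at (373,80), and the cap back up at (473,64). The disc is at about (0.512, 0.056). I'll open the fingers to an 18 mm fork and come down behind the disc on its +y side.

Call:
servo_tool(rows=[0.586, 0.03, -0.006, 0, 0, 0.586, 0.03, -0.006, 0, 0, 0.586, 0.03, -0.006, 0, 0, 0.586, 0.03, -0.006, 0, 0, 0.586, 0.027, -0.003, 0, 0])

```text
time: 8.87
position: [0.5101, 0.1047, 0.1942]
tool_rot: [0.706, 0.708, -0.0, -0.0]
ft_force: [-0.6, -0.4, -1.1]
grip_width: 0.0169
grip_force: 0.0
```

Call:
servo_tool(rows=[0.586, 0, 0, 0.03, 0, 0.586, 0, 0, 0.03, 0, 0.586, 0, 0, 0.03, 0, 0.586, 0, 0, 0.03, 0, 0.586, 0, 0, 0.02, 0])

```text
time: 9.28
position: [0.5101, 0.1033, 0.052]
tool_rot: [0.706, 0.708, -0.001, -0.001]
ft_force: [-0.4, -1.2, 0.3]
grip_width: 0.0178
grip_force: 0.0
```

Call:
servo_tool(rows=[0.586, 0, 0, 0.015, 0, 0.586, 0, 0, 0.008, 0, 0.586, 0, 0, 0, 0, 0.586, 0, 0, 0, 0])

```text
time: 9.62
position: [0.5113, 0.1032, 0.0313]
tool_rot: [0.706, 0.708, 0.0, 0.0]
ft_force: [-0.5, 1.0, 0.6]
grip_width: 0.0181
grip_force: 0.0
```

Run:
```python
from h import *
st()
q=robot.camera('side');x=cv2.resize(q['pixels'][200:360,200:420],None,fx=3,fy=3,interpolation=cv2.INTER_CUBIC);cv2.imwrite('pics/s5.png',x[:,:,::-1])
for c in ['scene','side']:
    q=robot.camera(c)
    for n in ['disc_0']: print(c,n,[(np.round(a['at'],4).tolist(),round(a['score'],2)) for a in robot.place_of(q,n)[:3]])
```

```text
t 9.62 pos [0.5113 0.1032 0.0313] yaw 90.18 F [-0.5  1.   0.6] w 0.0181 q6 -0.02
scene disc_0 []
side disc_0 [([0.5799, 0.0579, 0.0134], 0.44), ([0.512, 0.0564, -0.0028], 0.4)]
```

View pics/s5.png

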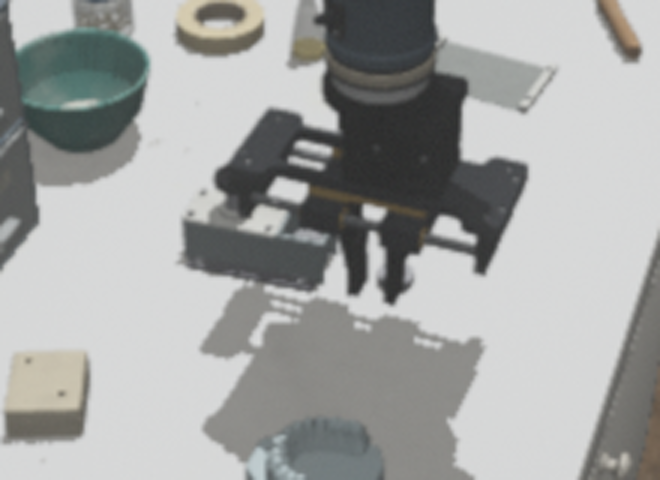

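The crop shows both fingertips just behind the disc at about (395,280), with the cap near (234,186) still clear of the gripper body. I'll go down to 5 mm.

Call:
servo_tool(rows=[0.586, 0, 0, 0.008, 0, 0.586, 0, 0, 0.008, 0, 0.586, 0, 0, 0.006, 0, 0.586, 0, 0, 0.003, 0, 0.586, 0, 0, 0, 0])

```text
time: 10.28
position: [0.5103, 0.1032, 0.005]
tool_rot: [0.706, 0.708, -0.001, -0.001]
ft_force: [0.3, -0.5, -0.0]
grip_width: 0.0179
grip_force: 0.0
```

Call:
servo_tool(rows=[0.586, 0, 0, 0, 0])

```text
time: 10.37
position: [0.5107, 0.1032, 0.0056]
tool_rot: [0.706, 0.708, -0.0, -0.0]
ft_force: [0.6, 0.4, -0.0]
grip_width: 0.0177
grip_force: 0.0
```

Call:
servo_tool(rows=[0.586, -0.006, 0, 0, 0, 0.586, -0.006, 0, 0, 0, 0.586, -0.006, 0, 0, 0, 0.586, -0.005, 0, 0, 0, 0.586, -0.005, 0, 0, 0])

```text
time: 10.78
position: [0.5114, 0.0744, 0.0064]
tool_rot: [0.706, 0.708, 0.0, 0.0]
ft_force: [0.0, -0.7, 0.1]
grip_width: 0.0179
grip_force: 0.0
```

Call:
servo_tool(rows=[0.586, -0.006, 0, 0, 0, 0.586, -0.007, 0, 0, 0, 0.586, -0.008, 0, 0, 0, 0.586, -0.008, 0, 0, 0, 0.586, -0.008, 0, 0, 0])

```text
time: 11.2
position: [0.5113, 0.0373, 0.0062]
tool_rot: [0.706, 0.708, 0.0, 0.0]
ft_force: [0.6, 0.4, 0.7]
grip_width: 0.0181
grip_force: 0.1
```

Call:
servo_tool(rows=[0.586, -0.008, 0, 0, 0, 0.586, -0.008, 0, 0, 0, 0.586, -0.008, 0, 0, 0, 0.586, -0.008, 0, 0, 0, 0.586, -0.008, 0, 0, 0])

```text
time: 11.62
position: [0.5114, -0.0026, 0.0061]
tool_rot: [0.706, 0.708, -0.0, -0.0]
ft_force: [-0.4, 0.1, 1.0]
grip_width: 0.0182
grip_force: 0.1
```

Run:
```python
from h import *
st()
o,p,p2=wrist();save(p,'w6')
for n in ['disc_0','plunger_top']: print(n,[(np.round(a['at'],4).tolist(),round(a['score'],2)) for a in robot.place_of(p,n)[:3]])
q=robot.camera('scene');print([(np.round(a['at'],4).tolist(),round(a['score'],2)) for a in robot.place_of(q,'disc_0')[:3]])
x=cv2.resize(q['pixels'][160:320,230:450],None,fx=3,fy=3,interpolation=cv2.INTER_CUBIC);cv2.imwrite('pics/s6.png',x[:,:,::-1])
```

```text
t 11.62 pos [ 0.5114 -0.0026  0.0061] yaw 90.18 F [-0.4  0.1  1. ] w 0.0182 q6 -0.23
disc_0 [([0.5812, 0.0589, 0.0103], 0.83)]
plunger_top []
[([0.514, -0.0195, 0.0005], 0.6), ([0.5819, 0.0597, 0.0124], 0.51)]
```

View pics/s6.png

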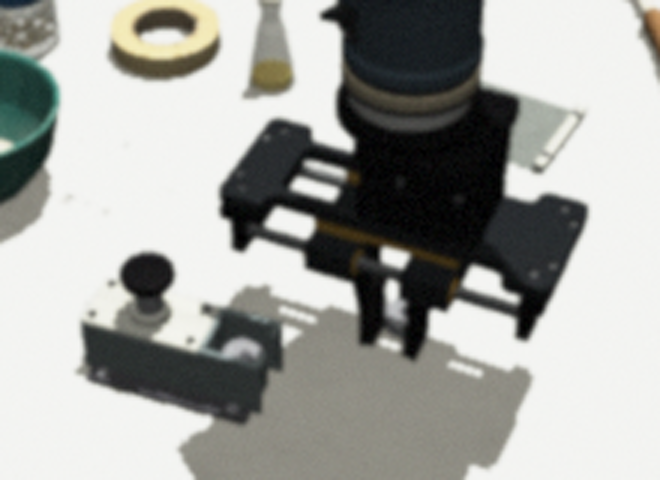

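The scene crop shows the disc seated in the fork, visible between the fingers at (397,312). The dispenser is undisturbed and its cap is up. I'll carry on pushing into the bay.

Call:
servo_tool(rows=[0.586, -0.008, 0.0008, 0, 0, 0.586, -0.008, 0.0008, 0, 0, 0.586, -0.008, 0.0008, 0, 0, 0.586, -0.008, 0.0008, 0, 0, 0.586, -0.008, 0.0008, 0, 0])

```text
time: 12.28
position: [0.5158, -0.0428, 0.0062]
tool_rot: [0.706, 0.708, 0.0, 0.0]
ft_force: [-0.5, 0.5, -0.5]
grip_width: 0.0182
grip_force: 0.0
```

Call:
servo_tool(rows=[0.586, -0.008, 0.0008, 0, 0, 0.586, -0.008, 0.0008, 0, 0, 0.586, -0.008, 0.0008, 0, 0, 0.586, -0.008, 0.0008, 0, 0, 0.586, -0.008, 0.0008, 0, 0])

```text
time: 12.7
position: [0.5198, -0.0826, 0.0061]
tool_rot: [0.706, 0.708, 0.0, -0.0]
ft_force: [0.3, 0.4, 0.5]
grip_width: 0.0179
grip_force: 0.0
```

Call:
servo_tool(rows=[0.586, -0.008, 0.0008, 0, 0, 0.586, -0.008, 0.0008, 0, 0, 0.586, -0.008, 0.0008, 0, 0, 0.586, -0.008, 0.0008, 0, 0, 0.586, -0.008, 0.0008, 0, 0])

```text
time: 13.12
position: [0.5239, -0.1225, 0.0061]
tool_rot: [0.706, 0.708, -0.0, -0.0]
ft_force: [-0.9, -0.9, -0.1]
grip_width: 0.0178
grip_force: 0.0
```

Call:
servo_tool(rows=[0.586, -0.008, 0.0008, 0, 0, 0.586, -0.008, 0.0008, 0, 0, 0.586, -0.008, 0.0008, 0, 0, 0.586, -0.008, 0.0008, 0, 0, 0.586, -0.008, 0.0008, 0, 0])

```text
time: 13.53
position: [0.528, -0.1625, 0.0062]
tool_rot: [0.706, 0.708, -0.0, -0.0]
ft_force: [0.3, -0.0, 0.4]
grip_width: 0.0184
grip_force: 0.0
```

Run:
```python
from h import *
st()
for c in ['scene','side']:
    q=robot.camera(c)
    for n in ['disc_0','bay']: print(c,n,[(np.round(a['at'],4).tolist(),round(a['score'],2)) for a in robot.place_of(q,n)[:3]])
    if c=='scene':
        x=cv2.resize(q['pixels'][120:240,320:485],None,fx=4,fy=4,interpolation=cv2.INTER_CUBIC);cv2.imwrite('pics/s7.png',x[:,:,::-1])
```

```text
t 13.53 pos [ 0.528  -0.1625  0.0062] yaw 90.19 F [ 0.3 -0.   0.4] w 0.0184 q6 -0.5
scene disc_0 [([0.5338, -0.2418, 0.0011], 0.69), ([0.5282, -0.1803, -0.0015], 0.65), ([0.5805, 0.0613, 0.0151], 0.5)]
scene bay [([0.5317, -0.241, -0.001], 0.87)]
side disc_0 [([0.5286, -0.1841, -0.0021], 0.6), ([0.5762, 0.0582, 0.0165], 0.49)]
side bay [([0.5288, -0.2431, -0.0083], 0.71)]
```

View pics/s7.png

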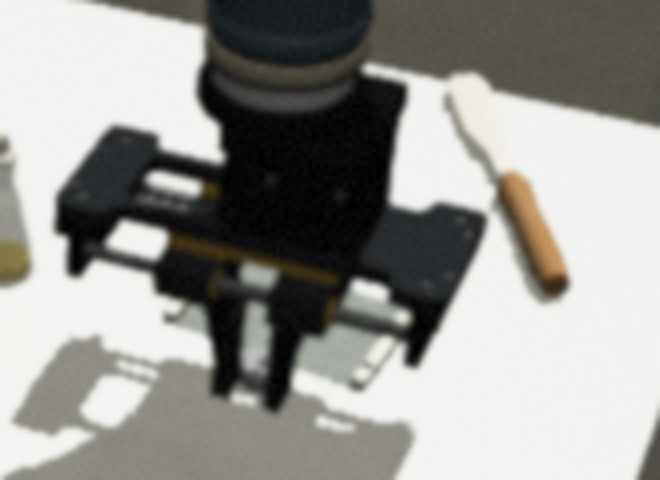

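The disc is still in the fork at about y = -0.182, near (258,365) in the crop, with the bay straight ahead. It needs about 59 mm more.

Call:
servo_tool(rows=[0.586, -0.008, 0.0008, 0, 0, 0.586, -0.008, 0.0008, 0, 0, 0.586, -0.008, 0.0008, 0, 0, 0.586, -0.008, 0.0008, 0, 0, 0.586, -0.007, 0.0008, 0, 0])

```text
time: 14.25
position: [0.5324, -0.202, 0.0062]
tool_rot: [0.706, 0.708, 0.0, 0.0]
ft_force: [-0.7, 0.5, 0.0]
grip_width: 0.0177
grip_force: 0.0
```

Call:
servo_tool(rows=[0.586, -0.006, 0, 0, 0, 0.586, -0.005, 0, 0, 0, 0.586, -0.004, 0, 0, 0, 0.586, -0.003, 0, 0, 0, 0.586, -0.002, 0, 0, 0])

```text
time: 14.67
position: [0.5321, -0.221, 0.0061]
tool_rot: [0.706, 0.708, -0.0, -0.0]
ft_force: [0.2, -0.7, 0.0]
grip_width: 0.0183
grip_force: 0.1
```

Call:
servo_tool(rows=[0.586, 0, 0, 0, 0, 0.586, 0.005, 0, 0, 0, 0.586, 0.015, 0, 0, 0, 0.586, 0.02, 0, 0, 0, 0.586, 0.02, 0, 0, 0])

```text
time: 15.08
position: [0.5315, -0.1589, 0.0061]
tool_rot: [0.706, 0.708, -0.0, -0.0]
ft_force: [-0.4, 0.2, 0.2]
grip_width: 0.0179
grip_force: 0.0
```

Call:
servo_tool(rows=[0.586, 0, 0, -0.03, 0, 0.586, 0.02, 0, -0.04, 0, 0.586, 0.03, 0, -0.04, 0, 0.586, 0.04, 0, -0.04, 0, 0.586, 0.04, 0, 0, 0])

```text
time: 15.5
position: [0.5352, -0.0474, 0.1417]
tool_rot: [0.706, 0.708, 0.003, 0.005]
ft_force: [1.4, 0.2, 0.1]
grip_width: 0.0182
grip_force: 0.0
```

Call:
servo_tool(rows=[0.586, 0.04, 0, 0, 0, 0.586, 0.04, 0, 0, 0, 0.586, 0, 0, 0, 0, 0.586, 0, 0, 0, 0])

```text
time: 15.83
position: [0.5298, 0.036, 0.1362]
tool_rot: [0.704, 0.71, -0.0, -0.001]
ft_force: [1.3, -0.3, 0.2]
grip_width: 0.018
grip_force: 0.0
```

Run:
```python
from h import *
st()
for c in ['scene','side']:
    q=robot.camera(c)
    for n in ['disc_0','bay','plunger_top']: print(c,n,[(np.round(a['at'],4).tolist(),round(a['score'],2)) for a in robot.place_of(q,n)[:3]])
    if c=='scene':
        x=cv2.resize(q['pixels'][150:300,260:460],None,fx=4,fy=4,interpolation=cv2.INTER_CUBIC);cv2.imwrite('pics/s8.png',x[:,:,::-1])
```

```text
t 15.83 pos [0.5298 0.036  0.1362] yaw 90.53 F [ 1.3 -0.3  0.2] w 0.018 q6 -0.15
scene disc_0 [([0.4958, 0.2597, 0.0016], 0.55), ([0.5831, 0.0635, 0.0139], 0.54)]
scene bay []
scene plunger_top [([0.6385, 0.0608, 0.0766], 0.7)]
side disc_0 [([0.5314, -0.2415, -0.0022], 0.62), ([0.5805, 0.0577, 0.0143], 0.45)]
side bay []
side plunger_top [([0.6352, 0.0673, 0.0706], 0.58)]
```

View pics/s8.png

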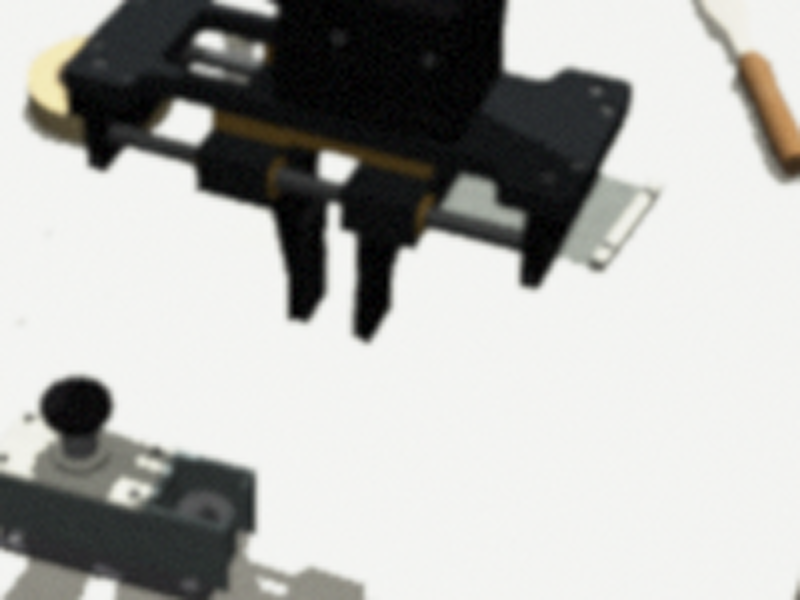

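The gripper hides the bay in this crop, and the side camera puts the disc at (0.531, -0.2415). I'll move the arm out of the way and take one last look.

Call:
servo_tool(rows=[0.586, 0.035, 0, -0.02, 0, 0.586, 0.035, 0, -0.02, 0, 0.586, 0.035, 0, -0.02, 0, 0.586, 0.035, 0, -0.02, 0, 0.586, 0.03, 0, 0, 0])

```text
time: 16.65
position: [0.5334, 0.2042, 0.2204]
tool_rot: [0.706, 0.708, 0.004, 0.002]
ft_force: [0.1, 0.4, -0.0]
grip_width: 0.0178
grip_force: 0.0
```

Call:
servo_tool(rows=[0.586, 0, 0, 0, 0, 0.586, 0, 0, 0, 0, 0.586, 0, 0, 0, 0])

```text
time: 16.9
position: [0.5304, 0.2015, 0.2157]
tool_rot: [0.706, 0.708, -0.001, -0.0]
ft_force: [-0.3, -0.1, -0.1]
grip_width: 0.0179
grip_force: 0.0
```

Run:
```python
from h import *
st();L=[]
for c in ['scene','side']:
    q=robot.camera(c)
    for n in ['disc_0','bay','study_model','dropper_bottle','die_block']: print(c,n,[(np.round(a['at'],4).tolist(),round(a['score'],2)) for a in robot.place_of(q,n)[:3]])
    u,v=proj(q,[.533,-.24,0])[0].astype(int)
    L.append(cv2.resize(q['pixels'][v-35:v+35,u-45:u+45],(396,308),interpolation=cv2.INTER_CUBIC))
cv2.imwrite('pics/f.png',np.hstack(L)[:,:,::-1])
```

```text
t 16.9 pos [0.5304 0.2015 0.2157] yaw 90.17 F [-0.3 -0.1 -0.1] w 0.0179 q6 0.16
scene disc_0 [([0.5816, 0.0638, 0.0142], 0.64)]
scene bay []
scene study_model [([0.496, 0.2599, 0.0015], 0.94), ([0.6358, 0.0628, 0.0771], 0.44)]
scene dropper_bottle []
scene die_block [([0.6867, 0.2613, 0.0023], 0.8)]
side disc_0 [([0.5312, -0.2393, -0.0046], 0.59), ([0.579, 0.0562, 0.0139], 0.36)]
side bay [([0.5297, -0.2368, -0.0036], 0.67), ([0.6916, 0.2607, 0.0001], 0.45)]
side study_model [([0.4977, 0.2595, -0.0004], 0.88)]
side dropper_bottle [([0.5792, 0.0597, 0.0135], 0.5), ([0.5802, 0.0625, 0.0037], 0.27)]
side die_block [([0.6919, 0.2606, 0.0023], 0.76)]
```

View pics/f.png

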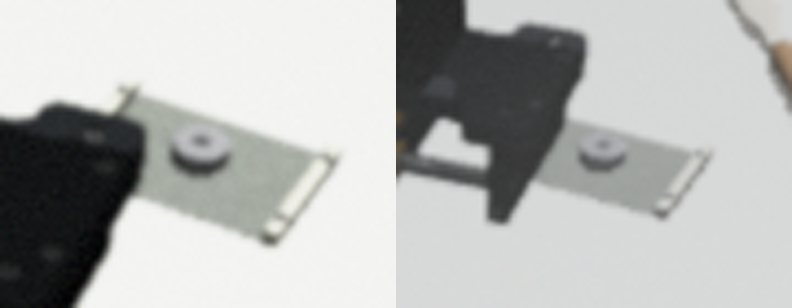

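Both crops show the disc flat near the middle of the bay floor, at (200,150) on the left and (602,150) on the right. Grey floor shows all round it, and the arm is clear.

```bash
python3 -c "
from rig import robot
print(robot.hand_in())"
```

```text
the job is handed in; nothing more can be done
None
```

The job is handed in at about 17 s on the robot's clock: one disc was dispensed, the plunger came back up, and the disc was pushed to rest flat near the middle of the bay floor, with the arm clear; the jaw model and stone block had not moved, but the flask was hidden in the last pictures.

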